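# Prop the kiln control's guard cover and turn the limit knob up to its set stop

### The job

On the kiln's control box, lift the sprung clear guard cover by its pull until the stay on its side catches, and ease it down so that it stands propped open on the stay. Then turn the limit knob beneath it clockwise until you feel it come up firmly against the stop that the technician set, without shoving that stop round, and leave it there with the cover still propped. Do not let the cover fall, and leave the things around the box where they are.

Things in the scene. Friction and masses are not known exactly. Their poses are not given: they have to be found in the camera images.
- control_box: Fixed steel control box, 182 deep (x) x 255 wide (y from -165 to +90) x 78 mm high. Origin: underside, in line with the knob; x points from the pull side to the hinge side, y left, z up. An open bay (x -85 to +78, y -78 to +78 mm; floor z = 35, rim z = 78 mm) holds the knob, axis at x = -25, y = 0. Right of the bay a closed deck with lamp and switch, not used.
- cover: Flip cover over the bay: clear sheet in a steel frame, 178 long x 192 wide x 5 mm, 0.12 to 0.24 kg, sprung shut. Origin on the hinge (box x = 80, z = 83 mm, hinge along y); closed, its axes are the box's and the sheet runs to -x. It opens about +y: its tilt is the opening angle, 0 shut, 1.68 rad at the open stop, 1.53 on the stay. About 1 N at the pull lifts it; let go off the stay, it falls shut.
- pull (a point): Middle of the pull: round steel cross bar, 10 mm thick, 80 mm long, parallel to the hinge (y), 212 mm from it in the plane of the cover. Closed: 83 mm above the bench, 40 mm before the box's front wall, 34 mm beyond the cover's edge, so a finger fits on both sides. Being round it turns in the grip: the gripper can stay pointing down while the bar follows its arc.
- stay: Spring stay: steel arm 78 mm long on the box's left (+y) side. Origin on its pivot (box x = 35, y = 96, z = 69 mm); the arm runs along its -x to a pin that rides under the cover's edge. Opened past about 1.62 rad, nearly to its stop, the cover is caught: the pin drops behind a catch on it. Eased down again, the cover bears on the stay at about 1.53 rad and stands. It works untouched.
- limit_knob: Black bar knob. Origin: its axis at the bay floor (box z = 35 mm). Skirt 52 mm across, top 17 mm above the floor; grip bar 48 mm (knob's x) x 14 mm (y), 17 to 41 mm above the floor; white pointer at +x. Drag about 0.09 N m, stays where left. A stop dog hidden under the skirt meets the tab; it may stand up to 0.35 rad either side of the pointer, so only touch tells where the stop is.
- limit_tab: The stop: steel ring round the knob's foot in a friction clamp, with a springy tab (14 N m/rad). Origin: knob's axis at the bay floor; the tab lies along its +x, within 42 mm radius, top 12 mm above the floor. Dog and pointer in line, the knob meets it with the pointer about 0.28 rad short of the tab, 0.3 to 1.5 rad clockwise from the start. Beyond the knob's drag, 0.38 N m (17 N) shoves it round.
- tab_tip (a point): Clamp screw of the limit tab, 36 mm from the knob's axis, 6.5 mm above the bay floor: it moves only if the stop has been shoved round.
- spray_bottle: White spray bottle, 80 mm across, 210 mm high, standing on the bench to the right. Origin: centre of its underside.
- clay_house: Leather-hard clay model house on a slab, 110 x 130 mm, 112 mm high, on the bench to the left. Origin: centre of its underside.
- slab_stack: Stack of four clay slabs, 87 x 63 mm, 40 mm high, on the bench to the left. Origin: centre of its underside.

How it is judged (in metres and radians):
On the way, in this order (a step that is already met when the one before it is completed fails the run):
1. the cover stands open on its stay, let go (angle between cover's own z axis and vertical above 1.42 rad and contact force between cover and stay above 0.3 N and contact force between the fingers and cover below 0.1 N), for 0.3 s.
2. the knob is turned firmly up against the limit tab (more than 4 N on it for 0.2 s) (contact force between limit_knob and limit_tab above 4 N), for 0.2 s.
At the end, for the whole second after the job is handed in: The cover rests on its stay, more than 1.42 rad open; the knob is still touching the limit tab (more than 0.2 N), the tab's clamp has shifted less than 2 mm, and all is at rest (angle between cover's own z axis and vertical above 1.42 rad and contact force between cover and stay above 0.3 N and angular speed of cover below 0.1 rad/s and contact force between limit_knob and limit_tab above 0.2 N and angular speed of limit_knob below 0.05 rad/s and distance of tab_tip from where it was at the start of the episode below 0.002 m).
It fails at once if the limit tab was shoved round in its clamp (more than 2 mm) (distance of tab_tip from where it was at the start of the episode above 0.002 m).
It fails at once if the cover was let fall or flung (faster than 4.5 rad/s) (angular speed of cover above 4.5 rad/s).
It fails at once if a bystander was pushed away (more than 25 mm) (distance of any of spray_bottle, clay_house, slab_stack from where it was at the start of the episode above 0.025 m).
It also fails if it takes over 67 s, if anything falls off the work surface, if the arm or the gripper's body presses on something with over 40 N, if the wrist force passes 120 N, or if a joint passes its speed limit or range.

### The arm

A 7-joint arm with a two-finger parallel gripper is mounted at the origin on the work surface. World frame = base frame: x ahead of the robot, y to its left, z up, the work surface at z = 0. Lengths are in mm, angles in rad, forces in N, time in s.
With the tool pointing down it reaches from about 350 to 900 mm from the base axis. Payload 8.1 kg.
Tool frame: the origin (TCP) lies at the very end of the fingers, on their centre line; the grasp point (between the pads) lies 19 mm behind it (robot.grip_point_offset is the distance from the TCP to the grasp point, in mm); z points along the fingers, y is the line along which they close (so a half turn about z gives the same grasp; the last joint's range is limited). The gripper opens to 92 mm and grips with 3 to 60 N. Pads are 19 mm wide; open, the fingers measure 130 mm over their backs; the gripper's body (75 mm by 190 mm) begins 47 mm behind the grasp point.
Start: joints at [1.123, 0.434, 0.025, 1.573, -0.012, 1.134, -0.075], TCP at [211.233, -588.238, 197.542] pointing down, gripper open.
Joint ranges: [-2.62, 2.62], [-0.44, 2.09], [-1.27, 1.32], [0.08, 2.57], [-1.32, 4.46], [0.12, 2], [-2.74, 2.74]. Speed limits (rad/s): [2.22, 2.22, 3.01, 3.01, 3.14, 3.14, 3.14].

### API

Orientations are given as a unit quaternion [x, y, z, w].
In Python, from cell import robot gives the robot as it stands. Calls block until the motion is done:
- robot.goto(position, orientation): joint-space move of the TCP to a pose.
- robot.move_l(position, attitude=None, speed=150): straight line of the TCP; attitude=None keeps the orientation; speed is the mean speed in mm/s.
- robot.goto_joints(angles): joint-space move.
- robot.command_gripper(opening): finger opening in mm; the grip force is fixed at half the most; returns when the fingers have stopped.
- robot.hold(seconds).
- robot.ik(position, orientation): joint angles nearest the present ones, or None.
- robot.capture(name): name is "scene" or "top"; returns a dict with "img" (480x640x3 uint8, red, green, blue), "depth" (480x640 float32, mm along the optical axis (not along the pixel's ray), 0 where there is no reading), "fx", "fy", "cx", "cy" (pixels), "origin" and "rotation" of the camera in the world. Camera axes: x right, y up, looking along -z (the intrinsics and any distortion apply to the point x, -y, -z); pixel columns grow to the right and rows downward; lengths in mm; the calibration is good to about 2 mm. A picture is of the moment at which its call begins.
A pose or a line that the arm cannot do raises robot.Unreachable and nothing moves.
- robot.hand_in(): hands the job in; it is judged then, once.
Readings, each from a call of its own:
- robot.read_clock(): time.
- robot.read_joints(): joint angles.
- robot.read_joint_vel(): joint speeds.
- robot.read_joint_torque(): joint torques, N m.
- robot.read_ee_pos(): TCP position.
- robot.read_tool_rot(): TCP orientation.
- robot.read_ft_force(): force on the tool from outside, world axes, zero at the start.
- robot.read_ft_torque(): the same for the moment, N m.
- robot.read_grip_width(): finger opening in mm.
- robot.read_grip_force(): force on a finger pad.
Only numpy, scipy, OpenCV 4.12 (cv2) and the standard library are available. Lean on these libraries where they do the work, as an engineer would, in place of code of your own. Each camera call takes 0.05 s, during which the arm holds its last target. There are 200 camera calls.

## Working session

There is one attempt and no reset: what is moved stays moved. The work goes in short steps, each a Python script; the robot and the scene stay as the last script left them, time stands still between calls to the robot, and variables do not carry over. Pictures are saved under pics/ and viewed, at most 10 in all, crops included, and the job is handed in when it is done.

```bash
ls; mkdir -p pics; python3 - <<'E'
from cell import robot
import cv2,numpy as np,pickle
for n in("scene","top"):
    c=robot.capture(n); pickle.dump(c,open(f"pics/{n}0.pkl","wb"))
    cv2.imwrite(f"pics/{n}0.png",c["img"][:,:,::-1]); print(n,c["fx"],c["fy"],c["cx"],c["cy"],c["origin"],np.round(c["rotation"],3).tolist(),{k:v for k,v in c.items() if k not in("img","depth","fx","fy","cx","cy","origin","rotation")})
print(robot.read_clock(),robot.read_tool_rot(),robot.read_grip_width())
E
```

```text
pics
scene 576.0521646389528 576.0521646389528 319.093835904221 245.1798571512706 [1387.17823899 -347.14472329 1116.80280424] [0.291, 0.194, 0.543, 0.764] {}
top 513.6750282094968 513.6750282094968 316.7727327666382 239.14654280959178 [3.97734838e+02 1.18346252e+00 1.20784704e+03] [0.044, -0.065, -0.694, 0.715] {}
0.1 [ 9.85181616e-01  1.71512954e-01 -1.74922707e-04 -6.77533410e-04] 91.79030265173971
```

View pics/scene0.png

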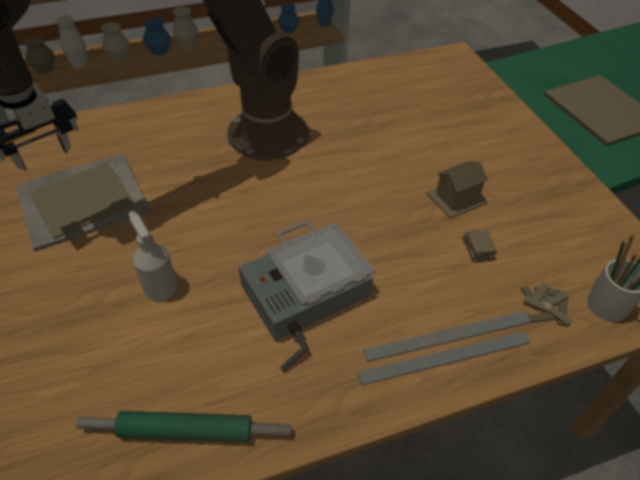

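View pics/top0.png

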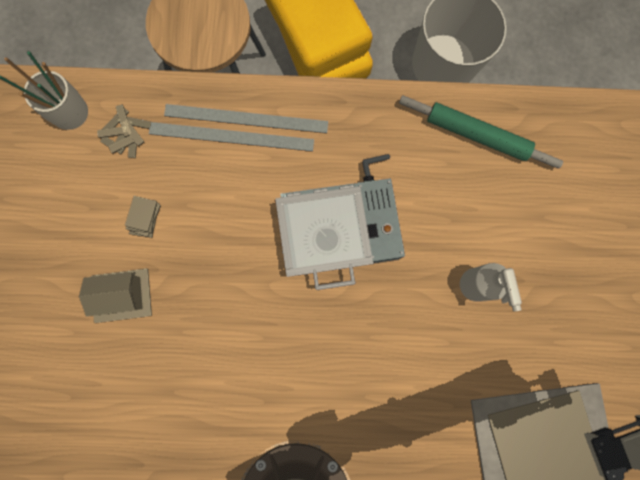

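The top view shows the box with its pull bar at about (335,286), facing the robot, the knob near (327,239) and the hinge edge at about y=190. The clay house and slabs are on the left and the bottle is at (487,283). In the scene view the pull is near (295,230). I'll zoom in on both next.

```bash
python3 - <<'E'
import cv2,numpy as np
a=cv2.imread("pics/top0.png")[170:300,260:420]; b=cv2.imread("pics/scene0.png")[210:340,230:390]
A=[cv2.convertScaleAbs(cv2.resize(x,None,fx=4,fy=4,interpolation=cv2.INTER_CUBIC),alpha=1.3) for x in(a,b)]
A[1]=cv2.convertScaleAbs(A[1],alpha=1.4)
cv2.imwrite("pics/ct.png",A[0]);cv2.imwrite("pics/cs.png",A[1])
E
```

```text
(no output)
```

View pics/ct.png

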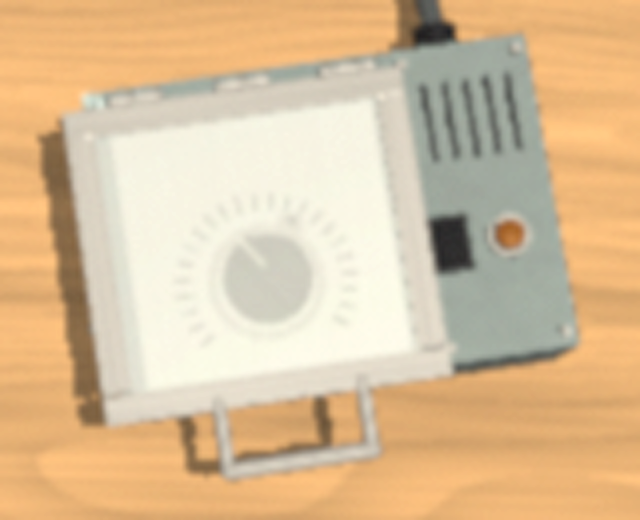

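View pics/cs.png

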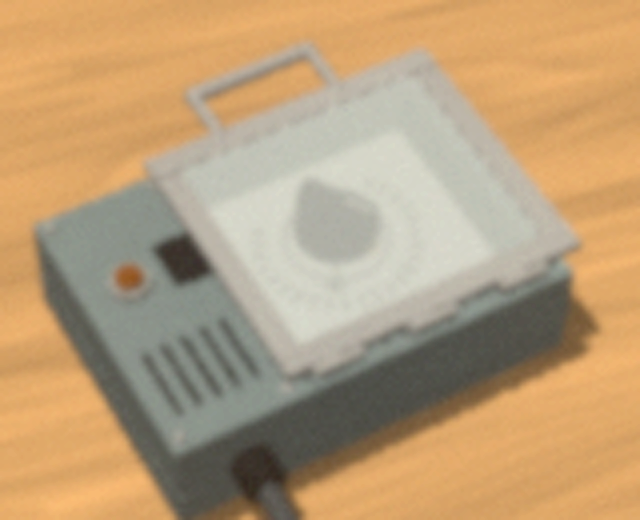

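The top crop shows bar ends at (226,472) and (377,450), frame corners, the pointer toward (243,238) and the tab near (293,215). In the scene crop the bar ends are at (310,49) and (192,97). I'll triangulate these.

```bash
cat > h.py <<'E'
import numpy as np,pickle
def ray(c,p):
    d=np.array([(p[0]-c["cx"])/c["fx"],-(p[1]-c["cy"])/c["fy"],-1.0]); d=np.array(c["rotation"]).reshape(-1,3)@d if np.size(c["rotation"])==9 else qrot(c["rotation"],d)
    return np.array(c["origin"],float),d/np.linalg.norm(d)
def qrot(q,d):
    from scipy.spatial.transform import Rotation as R
    return R.from_quat(q).apply(d)
def tri(c1,p1,c2,p2):
    o1,d1=ray(c1,p1);o2,d2=ray(c2,p2)
    s=np.linalg.lstsq(np.c_[d1,-d2],o2-o1,rcond=None)[0]
    a=o1+s[0]*d1;b=o2+s[1]*d2
    return (a+b)/2,np.linalg.norm(a-b)
def onplane(c,p,z):
    o,d=ray(c,p); return o+d*(z-o[2])/d[2]
def crop(u,v,x0,y0,k=4): return ((u+.5)/k-.5+x0,(v+.5)/k-.5+y0)
E
python3 - <<'E'
from h import *
t=pickle.load(open("pics/top0.pkl","rb"));s=pickle.load(open("pics/scene0.pkl","rb"))
P=dict(barL=((226,472),(310,49)),barR=((377,450),(192,97)),fL=((107,424),(425,50)),fR=((453,373),(147,163)),bL=((64,118),(580,243)),bR=((402,65),(290,376)))
W={}
for k,(a,b) in P.items():
    W[k],e=tri(t,crop(*a,260,170),s,crop(*b,230,210)); print(k,W[k].round(1),round(e,1))
n=lambda a,b:np.linalg.norm(W[a]-W[b]).round(1)
print(n("barL","barR"),n("fL","fR"),n("bL","bR"),n("fL","bL"),n("fR","bR"))
def yaw(a,b):
    d=W[a]-W[b];return np.arctan2(d[1],d[0])
print([yaw("barL","barR")-np.pi/2,yaw("fL","fR")-np.pi/2,yaw("bL","bR")-np.pi/2,yaw("bL","fL"),yaw("bR","fR")])
for nm,c,x,y,u,v in(("top",t,260,170,*([302,461])),("scn",s,230,210,251,73)):
    p=crop(u,v,x,y);print(nm,onplane(c,p,83),c["depth"][int(round(p[1]))-1:int(round(p[1]))+2,int(round(p[0]))])
for u in((268,278),(293,215)):print(onplane(t,crop(*u,260,170),60), onplane(t,crop(*u,260,170),47))
# depth check cloud bounds of bar
E
```

```text
barL [467.2 -30.3  80.8] 1.1
barR [ 482.  -111.9   81.3] 3.3
fL [491.6  35.9  82. ] 1.6
fR [ 525.6 -152.8   83.7] 3.7
bL [662.3  66.3  82.4] 1.9
bR [ 698.8 -122.    86.2] 3.3
82.9 191.7 191.8 173.4 175.9
[np.float64(0.17962270593053287), np.float64(0.1783642939538661), np.float64(0.19124130453812893), np.float64(0.17609024220702674), np.float64(0.1758538097215293)]
top [474.1448198  -72.21127405  83.        ] [1120.929  1122.8367 1119.4539]
scn [476.85094636 -71.00784353  83.        ] [1399.8749 1397.5747 1401.2592]
[578.51938653 -52.19742511  60.        ] [580.56687113 -52.80199307  47.        ]
[615.24523038 -65.54895524  60.        ] [617.70865539 -66.30473663  47.        ]
```

The points agree with the given sizes: bar 80 mm at z≈82, cover 192 mm wide and yaw≈0.178. The knob predicted from the hinge matches the one seen. Next I raise the tool clear of the bottle, go above the pull, narrow the fingers, descend and check.

```bash
cat >> h.py <<'E'
PSI=0.178; EX=np.array([np.cos(PSI),np.sin(PSI),0]); BAR=np.array([475,-71.3,82.5])
def q(phi): return [np.cos(phi/2),np.sin(phi/2),0,0]
E
python3 - <<'E'
from h import *; from cell import robot
for f in(PSI+np.pi/2,PSI-np.pi/2):
    print(f,[None if r is None else np.round(r,2) for r in (robot.ik(list(BAR+[0,0,z]),q(f)) for z in(-13,250))], robot.ik(list(BAR+EX*225+[0,0,200]),q(f)))
for f in(.7,-.6,.7+np.pi,-.6+np.pi): print(f,robot.ik([580.3,-52.3,55],q(f)))
E
```

```text
1.7487963267948965 [array([ 0.47,  0.43, -0.56,  2.03,  0.32,  0.77, -0.1 ]), array([ 0.59,  0.17, -0.64,  1.65,  0.1 ,  1.36,  0.11])] [ 0.29340375  0.58050121 -0.59057637  1.19797248  0.31267567  1.45083476
 -0.07818933]
-1.3927963267948966 [array([-0.75,  0.61,  1.16,  2.12, -0.74,  0.89, -2.12]), array([-0.96,  0.13,  1.16,  1.74, -0.12,  1.35, -2.74])] [-0.59890752  0.71408942  1.14946929  1.29230156 -0.64149758  1.52099385
 -2.4898369 ]
0.7 [ 0.25742531  0.55121174 -0.36769804  1.80998905  0.25854686  0.82762328
 -1.10753201]
-0.6 [ 0.04297216  0.52157002 -0.06290945  1.82942292  0.04402534  0.79193936
 -2.21332336]
3.8415926535897933 [ 0.67745029  0.78137707 -1.07029809  1.77501317  0.77834337  1.07594423
  1.59596289]
2.541592653589793 [ 0.50708698  0.6428957  -0.7505833   1.788424    0.53700253  0.92618396
  0.49307452]
```

```bash
python3 - <<'E'
from h import *; from cell import robot
import cv2
p=robot.read_ee_pos(); robot.move_l([p[0],p[1],400],speed=250)
f=PSI+np.pi/2
robot.goto(list(BAR+[0,0,250]),q(f)); robot.command_gripper(21)
print(robot.read_grip_width(),robot.read_clock())
robot.move_l(list(BAR+[0,0,40]),speed=150)
print(robot.read_ft_force(),robot.read_ft_torque(),robot.read_ee_pos())
for n in("scene","top"):
    c=robot.capture(n)["img"][:,:,::-1]
    k=c[190:330,230:390] if n=="scene" else c[170:310,260:420]
    k=cv2.convertScaleAbs(cv2.resize(k,None,fx=2.5,fy=2.5,interpolation=cv2.INTER_CUBIC),alpha=1.6)
    I=k if n=="scene" else np.hstack([I,k])
cv2.imwrite("pics/ap.png",I)
E
```

```text
21.407527253887416 4.3583
[ 0.01551987  0.15600315 -0.04192099] [ 0.00050143 -0.11811863  0.03656499] [475.55033617 -71.28606166 123.17614728]
```

View pics/ap.png

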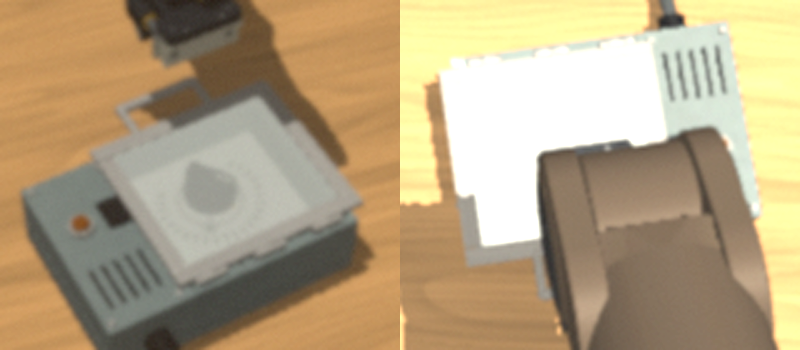

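```bash
python3 - <<'E'
from h import *; from scipy.spatial.transform import Rotation as R
s=pickle.load(open("pics/scene0.pkl","rb"))
def proj(P):
    d=R.from_quat(s["rotation"]).inv().apply(np.array(P)-s["origin"]); u=s["cx"]-s["fx"]*d[0]/d[2]; v=s["cy"]+s["fy"]*d[1]/d[2]
    return (u-230)*2.5,(v-190)*2.5
print(proj(BAR),proj([475.5,-71.3,123]),proj([475.5,-71.3,200]))
E
```

```text
(np.float64(155.077073187489), np.float64(93.78050836357687)) (np.float64(154.53559416543456), np.float64(65.36129260692725)) (np.float64(153.11714144146208), np.float64(6.955056484843851))
```

The light block is the near face of the gripper body, which should project to about (205,50) in the crop and does. The fingers are hidden behind it and the alignment is consistent. I descend under force watch, grip, and null the side force.

```bash
python3 - <<'E'
from h import *; from cell import robot
f=PSI+np.pi/2
for z in(25,10,0,-7,-13):
    robot.move_l(list(BAR+[0,0,z]),speed=60); F=robot.read_ft_force(); print(z,np.round(F,2))
    if np.linalg.norm(F)>4: break
else:
    robot.command_gripper(4); print("w",robot.read_grip_width(),robot.read_grip_force(),robot.read_ee_pos())
    robot.hold(.3);F=robot.read_ft_force();print(np.round(F,2),"along x",F@EX,robot.read_ft_torque())
    robot.command_gripper
print(robot.read_clock())
E
```

```text
25 [-0.74 -0.08  0.46]
10 [-0.18 -0.07  0.63]
0 [ 0.83 -0.65 -0.55]
-7 [-1.06  0.67  0.03]
-13 [-0.   -0.51 -1.08]
w 3.7933394717911733 0.0 [475.02068927 -71.31082316  69.54018215]
[-0.55 -0.24  0.11] along x -0.5823893764318003 [ 0.02122935 -0.16101144 -0.01750974]
8.475
```

The fingers closed on nothing, so I look again.

```bash
python3 - <<'E'
from h import *; from cell import robot
import cv2
for n in("scene","top"):
    c=robot.capture(n); pickle.dump(c,open(f"pics/{n}1.pkl","wb")); c=c["img"][:,:,::-1]
    k=c[170:310,230:390] if n=="scene" else c[200:340,260:420]
    k=cv2.convertScaleAbs(cv2.resize(k,None,fx=2.5,fy=2.5,interpolation=cv2.INTER_CUBIC),alpha=1.6)
    I=k if n=="scene" else np.hstack([I,k])
cv2.imwrite("pics/ap2.png",I)
print(robot.read_tool_rot(),q(PSI+np.pi/2))
E
```

```text
[ 6.41447547e-01  7.67166895e-01 -1.96468564e-06  1.00973778e-05] [np.float64(0.6414586778222695), np.float64(0.767157587883028), 0, 0]
```

View pics/ap2.png

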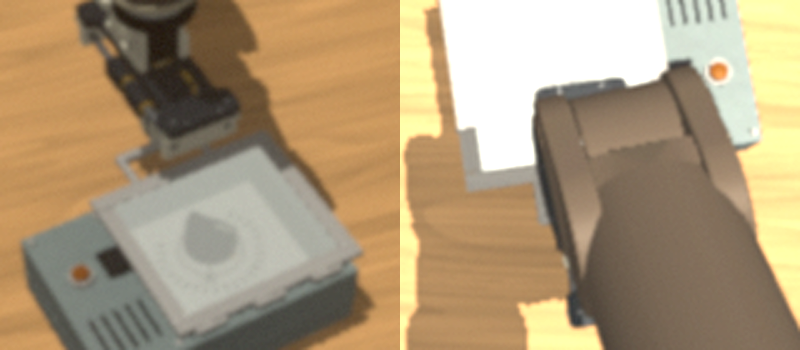

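The gripper's long axis lies along box x and covers the bar area in both crops, with its near face at (200,130) in the left crop. The fingers are hidden. I'll check the camera against the arm kinematics with the start picture and this cloud.

```bash
python3 - <<'E'
from h import *; from scipy.spatial.transform import Rotation as R
import cv2
def cloud(c):
    v,u=np.mgrid[0:480,0:640]; d=c["depth"]; X=np.stack([(u-c["cx"])/c["fx"]*d,-(v-c["cy"])/c["fy"]*d,-d],-1)
    return R.from_quat(c["rotation"]).apply(X.reshape(-1,3)).reshape(X.shape)+c["origin"]
s=pickle.load(open("pics/scene0.pkl","rb")); C=cloud(s)
def proj(c,P):
    d=R.from_quat(c["rotation"]).inv().apply(np.array(P)-c["origin"]); return np.round([c["cx"]-c["fx"]*d[0]/d[2],c["cy"]+c["fy"]*d[1]/d[2]],1)
print("start tcp px",proj(s,[211.2,-588.2,197.5]))
f=.345; y=np.array([np.sin(f),-np.cos(f),0])
print("tips",proj(s,np.array([211.2,-588.2,197.5])+46*y),proj(s,np.array([211.2,-588.2,197.5])-46*y))
for p in((18,164),(66,149)): print(C[p[1]-3:p[1]+1,p[0]-1:p[0]+2].reshape(-1,3).round(0)[::4])
I=[]
c=s["img"][90:180,0:100,::-1]; cv2.imwrite("pics/st.png",cv2.convertScaleAbs(cv2.resize(c,None,fx=4,fy=4,interpolation=cv2.INTER_CUBIC),alpha=1.6))
# now: cloud in box frame about bar
for n in("scene","top"):
    c=pickle.load(open(f"pics/{n}1.pkl","rb")); D=(cloud(c)-BAR); 
    bx=D@EX; by=D@np.array([-EX[1],EX[0],0]); bz=D[...,2]
    m=(abs(bx)<110)&(abs(by)<60)&(bz>-20)&(bz<140)&(c["depth"]>0)
    b0=pickle.load(open(f"pics/{n}0.pkl","rb"))["depth"]; m&=abs(b0-c["depth"])>15
    for lo in range(-20,140,20):
        k=m&(bz>=lo)&(bz<lo+20)
        if k.sum()>3: print(n,lo,k.sum(),"x",np.percentile(bx[k],[2,50,98]).round(),"y",np.percentile(by[k],[2,50,98]).round())
E
```

```text
start tcp px [ 48.  167.9]
tips [ 28.7 176.1] [ 66.7 160. ]
[[ 245. -635.  259.]
 [ 238. -636.  251.]
 [ 241. -634.  250.]]
[[ 206. -535.  246.]
 [ 209. -533.  244.]
 [ 204. -533.  238.]]
scene 0 5 x [-2. -1. 94.] y [-21. -10.  -7.]
scene 20 41 x [-12.   3.  23.] y [-11.  -9.  -5.]
scene 40 6 x [10. 18. 21.] y [-11. -10.  -9.]
scene 60 6 x [-63.  86.  87.] y [-27.   4.  33.]
scene 80 390 x [-79.  35.  91.] y [-36. -22.  32.]
scene 100 537 x [-80.  26.  97.] y [-36. -21.  34.]
scene 120 809 x [-85.  40.  98.] y [-34. -12.  32.]
top 80 14 x [-80. -57. -29.] y [29. 31. 37.]
top 100 11 x [-90. -65.  91.] y [28. 37. 37.]
top 120 269 x [-93.  87.  95.] y [-32.  17.  37.]
```

View pics/st.png

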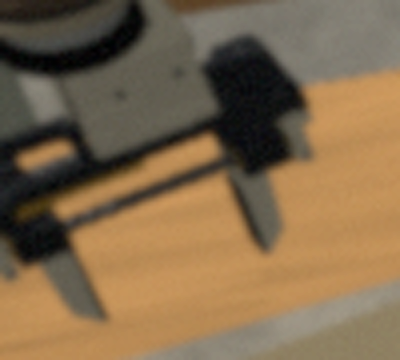

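The start crop shows the tips about 7 px above where the reported TCP projects (e.g. (66,152) seen, (67,160) predicted). The current cloud also shows the tips still above the bar. The real fingertips stand roughly 20 mm higher than the reported TCP, so I reopen and go lower under force watch.

```bash
python3 - <<'E'
from h import *; from cell import robot
print(robot.grip_point_offset)
robot.command_gripper(21)
for z in(-18,-23,-28,-31,-34):
    robot.move_l(list(BAR+[0,0,z]),speed=40); robot.hold(.15); F=robot.read_ft_force(); print(z,np.round(F,2))
    if abs(F[2])>3: break
else:
    robot.command_gripper(4); print("w",robot.read_grip_width(),robot.read_grip_force(),robot.read_ee_pos())
    robot.hold(.3);F=robot.read_ft_force();print(np.round(F,2),"along x",F@EX)
print(robot.read_clock())
E
```

```text
18.8
-18 [ 0.65 -0.07  0.48]
-23 [ 0.68 -0.49  0.46]
-28 [-0.54 -0.32  0.58]
-31 [ 0.04  0.78 -0.83]
-34 [-0.   -0.24  0.44]
w 8.929321059272686 29.999729990959167 [473.76277636 -71.52723212  48.15365506]
[-5.07 -0.63  0.79] along x -5.0984569566340365
11.85
```

Gripped: 8.9 mm between the pads with a 5 N side load. I null that, then follow the arc.

```bash
python3 - <<'E'
from h import *; from cell import robot
T=BAR+[0,0,-34.]
for i in range(3):
    F=robot.read_ft_force()@EX
    if abs(F)<1: break
    T=T+EX*F*.25; robot.move_l(list(T),speed=30); robot.hold(.15)
print("null",(T-BAR)@EX,robot.read_ft_force().round(2) if hasattr(robot.read_ft_force(),'round') else robot.read_ft_force())
np.save("T.npy",T)
for th in np.arange(.08,1.2,.08):
    robot.move_l(list(T+EX*212*(1-np.cos(th))+[0,0,212*np.sin(th)]),speed=90)
    F=np.array(robot.read_ft_force()); print(round(th,2),round(F@EX,1),F.round(1),round(robot.read_grip_width(),1))
    if np.linalg.norm(F)>25: break
print(robot.read_clock())
E
```

```text
null -1.6401369860808037 [ 2.34  0.65 -0.08]
0.08 2.8 [ 2.7  0.7 -0.9] 8.9
0.16 3.3 [ 3.2  0.6 -1.9] 9.1
0.24 2.9 [ 2.9  0.2 -1.4] 8.5
0.32 4.1 [ 4.2 -0.2 -2.5] 9.1
0.4 3.6 [ 3.7  0.1 -2.6] 8.5
0.48 3.8 [ 3.9 -0.4 -3.1] 8.7
0.56 2.9 [ 2.9  0.1 -2.6] 9.2
0.64 -1.0 [-0.9 -1.  -1.4] 9.3
0.72 -3.9 [-3.7 -1.4  2.5] 9.1
0.8 -7.2 [-7.1 -1.1  5.5] 9.0
0.88 -9.8 [-9.7 -1.4  9. ] 8.7
0.96 -8.1 [-8.1 -1.  10. ] 8.9
1.04 -6.3 [-6.2 -1.1  9. ] 9.1
1.12 -4.4 [-4.2 -1.4  7.1] 8.7
17.8333
```

```bash
cat > arc.py <<'E'
from h import *; from cell import robot
T=np.load("T.npy")
def go(th,sp=60):
    robot.move_l(list(T+EX*212*(1-np.cos(th))+[0,0,212*np.sin(th)]),speed=sp)
    F=np.array(robot.read_ft_force()); print(round(th,3),"Fx",round(F@EX,1),"Fz",F[2].round(1)); return F
E
python3 - <<'E'
from arc import *
for th in(1.2,1.28,1.36,1.44,1.5,1.54,1.57,1.6,1.62,1.635,1.65,1.66,1.67,1.68,1.69):
    F=go(th)
    if th>1.63 and F@EX<-10 or np.linalg.norm(F)>25: print("stop");break
robot.hold(.2)
for th in(1.64,1.62,1.6,1.58,1.56,1.55,1.54,1.53,1.52):
    F=go(th,30)
    if F@EX>6 : print("bears");break
print(robot.read_clock())
E
```

```text
1.2 Fx -3.2 Fz 6.3
1.28 Fx -2.1 Fz 3.6
1.36 Fx -1.6 Fz 4.7
1.44 Fx -1.4 Fz 1.6
1.5 Fx -0.9 Fz 1.5
1.54 Fx -1.3 Fz 2.2
1.57 Fx -0.5 Fz 2.0
1.6 Fx -0.7 Fz 1.8
1.62 Fx -0.7 Fz -0.0
1.635 Fx 0.0 Fz -0.7
1.65 Fx -1.4 Fz 0.4
1.66 Fx -1.3 Fz -0.9
1.67 Fx -0.0 Fz 0.7
1.68 Fx -1.6 Fz 1.1
1.69 Fx -2.3 Fz 0.5
1.64 Fx -1.2 Fz -0.3
1.62 Fx -1.2 Fz -0.7
1.6 Fx -0.4 Fz -3.0
1.58 Fx 1.1 Fz -3.2
1.56 Fx 0.9 Fz -2.6
1.55 Fx 1.2 Fz -2.5
1.54 Fx 0.5 Fz -1.8
1.53 Fx 1.8 Fz -1.0
1.52 Fx 1.6 Fz -1.0
25.35
```

```bash
python3 - <<'E'
from arc import *
for th in(1.51,1.5,1.49,1.48,1.47,1.46,1.45):
    F=go(th,20); robot.hold(.1); F=np.array(robot.read_ft_force()); p=np.array(robot.read_ee_pos()); print("  ",round(F@EX,1),(p-T)@EX-212)
    if F@EX>4 : print("bears");break
print(robot.read_clock())
E
```

```text
1.51 Fx 2.4 Fz -0.2
   2.6 -12.648036523229763
1.5 Fx 4.5 Fz 0.5
   3.9 -14.431210287410607
1.49 Fx 5.1 Fz -0.5
   6.3 -16.122432786653576
bears
26.425
```

The side load has turned to +6 N while easing down, so the cover bears on the stay. I relieve the load, release gently, raise the tool and look.

```bash
python3 - <<'E'
from arc import *
import cv2
go(1.505,20); robot.hold(.2)
robot.command_gripper(24); robot.hold(.2); print(robot.read_grip_width(),np.round(robot.read_ft_force(),2))
p=np.array(robot.read_ee_pos()); robot.move_l(list(p+[0,0,70]),speed=100)
robot.move_l(list(p+[0,0,110]-EX*260),speed=250)
print(robot.read_clock())
for n in("scene","top"):
    c=robot.capture(n); pickle.dump(c,open(f"pics/{n}2.pkl","wb")); c=c["img"][:,:,::-1]
    k=c[150:320,230:390] if n=="scene" else c[130:300,260:420]
    k=cv2.convertScaleAbs(cv2.resize(k,None,fx=2.5,fy=2.5,interpolation=cv2.INTER_CUBIC),alpha=1.3)
    I=k if n=="scene" else np.hstack([I,k])
cv2.imwrite("pics/op.png",I)
E
```

```text
1.505 Fx 3.5 Fz 1.3
23.945639723254235 [ 0.04 -0.41 -0.21]
29.6917
```

View pics/op.png

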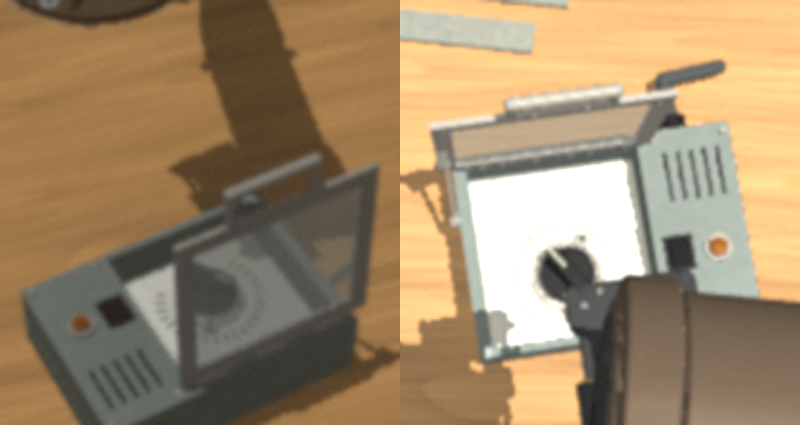

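The cover stands propped, upright in both crops. The knob is now in the open at about (565,270) in the right crop, with its pointer at (557,258). I measure the pointer's direction on the knob-top plane, moving the arm aside first for a clear view.

```bash
python3 - <<'E'
from h import *; from cell import robot
import cv2
robot.move_l([400,-230,330],speed=300)
c=robot.capture("top"); pickle.dump(c,open("pics/top3.pkl","wb")); print(robot.read_clock())
g=cv2.cvtColor(c["img"],cv2.COLOR_RGB2GRAY)
k=c["img"][200:270,290:370,::-1]
K=cv2.resize(k,None,fx=7,fy=7,interpolation=cv2.INTER_CUBIC); cv2.imwrite("pics/kn.png",K)
# knob: dark blob
m=np.zeros_like(g); m[215:262,300:352]=(g[215:262,300:352]<90)
n,l,st,ce=cv2.connectedComponentsWithStats(m); i=1+np.argmax(st[1:,4]); print(st[i],ce[i])
h=cv2.convexHull(np.argwhere(l==i)[:,::-1].astype(np.int32)); mm=np.zeros_like(g); cv2.fillConvexPoly(mm,h,1)
w=np.argwhere((mm>0)&(g>130))[:,::-1]; P=np.array([onplane(c,p,76)for p in w])[:,:2]; wt=g[w[:,1],w[:,0]]-110.
ctr=P.T@wt/wt.sum(); U,S,V=np.linalg.svd((P-ctr)*np.sqrt(wt)[:,None]); print("pointer ctr",ctr,"dir",np.arctan(V[0][1]/V[0][0]),"n",len(P),S[:2])
(x,y),r=cv2.minEnclosingCircle(h); print("circle",onplane(c,(x,y),52),r*1150/513)
E
```

```text
30.5
[316 229  22  21 337] [326.4925816  239.38872404]
pointer ctr [589.70270727 -42.33868737] dir 0.7619847746230943 n 10 [76.5739425  16.35199331]
circle [580.46137932 -51.74861819  52.        ] 24.540076711256834
```

View pics/kn.png

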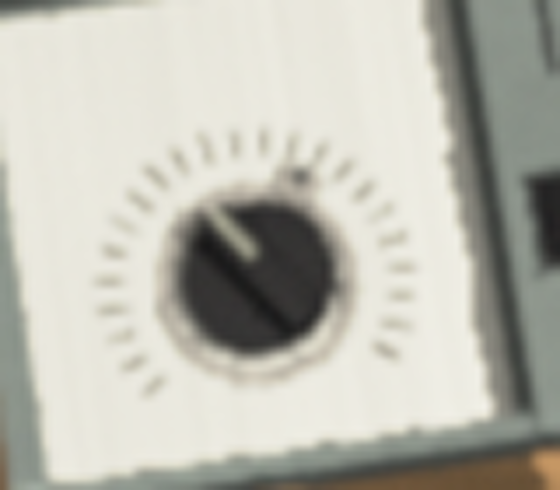

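The knob picture shows the pointer running from (250,255) to (215,210) and the tab near (300,178). Pointer angle is about 0.76 rad in world and the axis is about (580,-52). I approach above the knob, descend with contact watch and grip the bar.

```bash
python3 - <<'E'
from h import *; from cell import robot
K=np.array([579.8,-52.,0]); ph=.76
robot.goto(list(K+[0,0,300]),q(ph)); robot.command_gripper(42)
print(robot.read_ft_force(),robot.read_ft_torque(),robot.read_clock())
robot.move_l(list(K+[0,0,52]),speed=150); robot.hold(.2)
F0=np.array(robot.read_ft_force()); print(F0.round(2),robot.read_ft_torque())
for z in(48,45,42,39,37):
    robot.move_l(list(K+[0,0,z]),speed=40); robot.hold(.1); F=np.array(robot.read_ft_force()); print(z,F.round(1))
    if abs(F[2])>3: z+=3; robot.move_l(list(K+[0,0,z]),speed=40); break
robot.command_gripper(5); robot.hold(.3)
print("w",robot.read_grip_width(),robot.read_grip_force(),robot.read_ee_pos(),np.round(robot.read_ft_force(),2),np.round(robot.read_ft_torque(),3),robot.read_clock())
E
```

```text
[-0.18704583  0.32635541 -1.2696513 ] [-0.07628968 -0.00206507 -0.01683056] 32.3833
[ 0.48  0.51 -0.33] [0.00290439 0.02416861 0.03355132]
48 [0.3 0.8 0.2]
45 [ 1.  -0.4  0. ]
42 [-0.1 -0.6 -0.5]
39 [-0.3  0.1  0.6]
37 [ 0.8 -0.5  0.2]
w 13.615799469050774 29.908313155174255 [579.70699214 -51.87754165  37.03488477] [-0.37  0.55  2.19] [0.203 0.227 0.081] 37.0
```

```bash
cat > kn.py <<'E'
from h import *; from cell import robot
K=np.array([579.8,-52.,37])
def tq(n=5):
    a=[]
    for _ in range(n): robot.hold(.02); a.append(robot.read_ft_torque()[2])
    return np.mean(a)
def yaw():
    r=robot.read_tool_rot(); return 2*np.arctan2(r[1],r[0])
def turn(ph,n=5):
    robot.goto(list(K),q(ph)); t=tq(n); print(round(ph,3),"yaw",round(yaw(),4),"Tz",round(t,3),"clk",round(robot.read_clock(),2)); return t
E
python3 - <<'E'
from kn import *
print(tq(),yaw(),robot.read_clock())
for ph in(.72,.68,.64,.60,.56,.52,.49):
    if turn(ph)>.17: break
print(np.round(robot.read_ft_force(),1))
E
```

```text
0.0361878428845276 0.7600476648896785 37.0833
0.72 yaw 0.721 Tz -0.036 clk 37.42
0.68 yaw 0.6812 Tz -0.039 clk 37.75
0.64 yaw 0.6413 Tz -0.025 clk 38.08
0.6 yaw 0.6012 Tz -0.026 clk 38.42
0.56 yaw 0.5612 Tz -0.028 clk 38.75
0.52 yaw 0.5212 Tz -0.012 clk 39.08
0.49 yaw 0.491 Tz -0.004 clk 39.42
[-1.8  0.9  2.5]
```

```bash
python3 - <<'E'
from kn import *
for ph in(.45,.41,.37,.34,.32): turn(ph,4)
B=[]; ph=.32
while ph>-.5 and robot.read_clock()<58:
    ph-=.015; t=turn(ph,4)
    if len(B)>3 and t-np.median(B[-6:])>.08:
        t=tq(8); print("  re",round(t,3))
        if t-np.median(B[-6:])>.07: break
    B.append(t)
print("base",np.median(B[-6:]),robot.read_clock())
E
```

```text
0.45 yaw 0.4511 Tz -0.043 clk 39.73
0.41 yaw 0.4112 Tz -0.031 clk 40.05
0.37 yaw 0.3712 Tz -0.034 clk 40.37
0.34 yaw 0.3409 Tz -0.013 clk 40.68
0.32 yaw 0.3203 Tz 0.012 clk 41.0
0.305 yaw 0.305 Tz 0.046 clk 41.32
0.29 yaw 0.2899 Tz 0.03 clk 41.63
0.275 yaw 0.2749 Tz 0.028 clk 41.95
0.26 yaw 0.2599 Tz 0.042 clk 42.27
0.245 yaw 0.2449 Tz 0.029 clk 42.58
0.23 yaw 0.2299 Tz 0.023 clk 42.9
0.215 yaw 0.2149 Tz 0.042 clk 43.22
0.2 yaw 0.1999 Tz 0.047 clk 43.53
0.185 yaw 0.1849 Tz 0.038 clk 43.85
0.17 yaw 0.169 Tz 0.043 clk 44.17
0.155 yaw 0.1535 Tz 0.049 clk 44.48
0.14 yaw 0.1383 Tz 0.056 clk 44.8
0.125 yaw 0.1233 Tz 0.075 clk 45.12
0.11 yaw 0.1083 Tz 0.052 clk 45.43
0.095 yaw 0.0933 Tz 0.052 clk 45.75
0.08 yaw 0.0783 Tz 0.065 clk 46.07
0.065 yaw 0.0633 Tz 0.058 clk 46.38
0.05 yaw 0.0483 Tz 0.051 clk 46.7
0.035 yaw 0.0332 Tz 0.059 clk 47.02
0.02 yaw 0.0182 Tz 0.058 clk 47.33
0.005 yaw 0.0032 Tz 0.021 clk 47.65
-0.01 yaw -0.0118 Tz 0.059 clk 47.97
-0.025 yaw -0.0268 Tz 0.048 clk 48.28
-0.04 yaw -0.0419 Tz 0.062 clk 48.6
-0.055 yaw -0.0568 Tz 0.05 clk 48.92
-0.07 yaw -0.0718 Tz 0.059 clk 49.23
-0.085 yaw -0.0869 Tz 0.073 clk 49.55
-0.1 yaw -0.1019 Tz 0.024 clk 49.87
-0.115 yaw -0.1169 Tz 0.087 clk 50.18
-0.13 yaw -0.132 Tz 0.064 clk 50.5
-0.145 yaw -0.1468 Tz 0.082 clk 50.82
-0.16 yaw -0.1617 Tz 0.124 clk 51.13
-0.175 yaw -0.1767 Tz 0.16 clk 51.45
  re 0.154
base 0.07745851306989113 51.5833
```

Torque is rising at about -0.16 rad, so the tab is met. I press on in small steps to about 0.26 N m (shove limit about 0.47 including drag).

```bash
python3 - <<'E'
from kn import *
ph=-.175
while ph>-.26:
    ph-=.01; t=turn(ph,8)
    if t>.25: break
robot.hold(.4); print(tq(10),np.round(robot.read_ft_force(),1),robot.read_clock())
E
```

```text
-0.185 yaw -0.1866 Tz 0.189 clk 51.97
-0.195 yaw -0.1965 Tz 0.227 clk 52.35
-0.205 yaw -0.2065 Tz 0.254 clk 52.73
0.2605326220625605 [ 0.5 -5.6  1.9] 53.3
```

The stop is firm at 0.26 N m with a steady slope and no slip. I open the fingers, lift clear, check the cover and tab, and hand in.

```bash
python3 - <<'E'
from kn import *
import cv2
robot.command_gripper(34); robot.hold(.2); print(robot.read_grip_width(),np.round(robot.read_ft_force(),1))
p=np.array(robot.read_ee_pos()); robot.move_l([p[0],p[1],150],speed=120); robot.hold(.3)
c=robot.capture("scene")["img"][:,:,::-1]; print(robot.read_clock())
cv2.imwrite("pics/fin.png",cv2.convertScaleAbs(cv2.resize(c[120:330,200:420],None,fx=2.5,fy=2.5),alpha=1.4))
E
```

```text
34.012330821865646 [ 0.3  0.3 -1.1]
55.5167
```

View pics/fin.png

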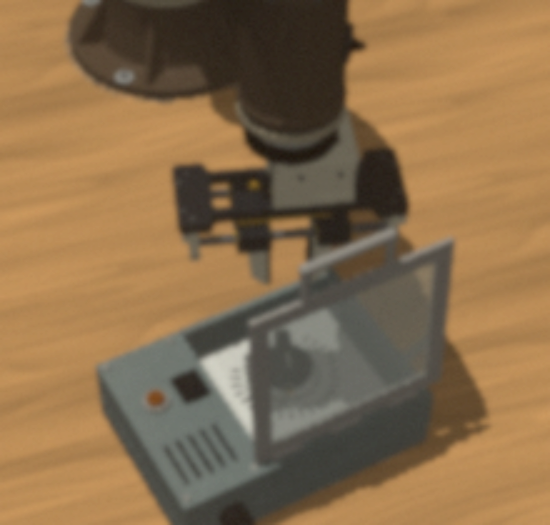

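The cover is still propped (frame from (255,460) up to (450,240)), the gripper is clear above it, and the knob is at (285,365).

```bash
python3 -c "
from cell import robot
print(robot.hand_in())"
```

```text
the job is handed in; nothing more can be done
None
```

I handed the job in at about 56 s: the cover stands propped on its stay, and the knob was turned clockwise onto the stop (about 0.26 N m, no slip felt) and let go; the verdict was not shown, and contact with the stop after letting go could not be measured.

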